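# Move the charged pack from the charger to the handpiece unit

### The arm

A 7-joint arm with a two-finger parallel gripper is mounted at the origin on the work surface. World frame = base frame: x ahead of the robot, y to its left, z up, the work surface at z = 0. Lengths are in m, angles in rad, forces in N, time in s.
With the tool pointing down it reaches from about 0.4 to 0.9 m from the base axis. Payload 5.5 kg.
Tool frame: the origin (TCP) lies midway between the tips of the shut fingers; the grasp point (between the pads) lies 19 mm behind it; z points along the fingers, y is the direction in which the jaws open and shut (so a half turn about z gives the same grasp; the last joint's range is limited). The gripper opens to 92 mm and grips with 3 to 60 N. Pads are 19 mm wide; open, the fingers measure 130 mm over their backs; the gripper's body (75 mm by 190 mm) begins 47 mm behind the grasp point.
Start: joints at [1.574, 0.501, -0.427, 1.55, 0.221, 1.138, -0.21], TCP at [0.167, -0.628, 0.227] pointing down, gripper open.
Joint ranges: [-2.88, 2.88], [-0.31, 2.03], [-1.54, 1.56], [0.2, 2.42], [-1.41, 4.55], [0.19, 2.02], [-2.57, 2.57]. Speed limits (rad/s): [2.57, 2.57, 3.14, 3.14, 3.14, 3.14, 3.14].

### API

Orientations are given as a unit quaternion [x, y, z, w].
In Python, from plant import * gives the robot as it stands.
- The arm moves only by the tool apply_moves, never from a script. Its argument "deltas" is one flat list of numbers, 7 for each row, row after row: the closure in counts, from 0 (fully open) to 255 (shut), then the shift along the tool's x, y, z in m, then the turn, a rotation vector about the tool's x, y, z in degrees. In form: [hand, tx, ty, tz, ax, ay, az, hand, tx, ty, tz, ax, ay, az, ...]. A call has 1 to 12 rows; each row is the pose to reach, as a shift and turn from the pose measured when the call began, along the tool's axes at that moment; what a row does not reach only later rows make up. A row lasts 1/8 s, in which the tool goes at most 62.5 mm and 10.7 degrees, less where a joint would pass 70% of its speed; a pose out of reach is approached as far as the arm can. A call with a gripper value outside its range is refused whole. The fingers move at their own pace and stop on an object; "squeeze" is the grip in N (left out, the last holds). Time passes only in rows, so rows that repeat a pose let the fingers close. It gives the time, the measured TCP pose, the force and the opening at its end, in the units of the state.
- get_obs(): the state, without advancing time (a new reading comes with each control period).
- capture(name): name is "scene" or "top" or "wrist"; returns the picture (384x512x3 uint8, red, green, blue); there is no depth.
- get_calibration(name): a dict with "camera_matrix" (3x3 intrinsics, pixels), "R" (3x3) and "t" (3): a world point X has camera coordinates R X + t. Camera axes: x right, y down, z forward; pixel columns grow to the right and rows downward; lengths in m; the calibration is good to about 2 mm. A picture is of the moment at which its call begins: read the wrist's pose just before it. get_calibration takes no time and is no camera call; for the wrist camera it gives the pose at the moment of the call.
- job_done(): hands the job in, once; it reports no verdict.
The state is a dict: "time_s": time; "joint_pos": joint angles; "qvel": joint speeds; "tau": joint torques, N m; "ee_pos": TCP position; "eef_rot": TCP orientation; "contact_force": force on the tool from outside, world axes, zero at the start; "wrist_torque": the same for the moment, N m; "gripper_width": opening from 0.0 (shut) to 1.0 (fully open).
Only numpy, scipy, OpenCV 4.12 (cv2) and the standard library are available. Lean on these libraries where they do the work, as an engineer would, in place of code of your own. Each camera call takes 0.05 s, during which the arm holds its last target. There are 200 camera calls.

### The job

Take the charged battery pack (green tabs) out of the charger by pinching its two sprung tabs together, and clip it fully home into the battery bay of the white handpiece control unit, pressing it down gently against the bay's sprung contacts until both tabs have sprung out under the lips; then let go. The bay is clamped somewhere along its slotted mount, so feel for its mouth and do not force the pack. Leave the orange-tabbed pack in the charger and do not knock the small red-capped jar away.

Things in the scene. Friction and masses are not known exactly. Their poses are not given: they have to be found in the camera images.
- pack_mid (a point): Charged battery pack, black, green tabs, green patch on top: 36 (its x) x 50 (its y) x 86 mm high, 0.2 kg. Point: on its axis, half-way up the tab pads, 66 mm above its underside, 20 mm below its top; z up. Tab pads (26 mm wide, 32 mm tall, centred at this height) at +y and -y, outer faces 58 mm apart at rest, 46 mm fully pinched. Grip and carry it by them: pinch fully, 7 N each.
- pack_foot (a point): Centre of the underside of that pack. The lowest 36 mm are the 36 x 50 mm foot that goes into a well; above is a neck, 36 x 34 mm, between the tab pads. Each tab has a hook 14 to 22 mm above the underside that stands 6 mm out of the foot at rest and is flush with it when fully pinched.
- pack_tab_a (a joint): Green tab at the pack's +y: 0 = sprung out, 0.006 (m) = fully pinched in. Latched under a well's lip it reads near 0; held in by the inner face of a lip (pack not down far enough) about 0.0045.
- pack_tab_b (a joint): Green tab at the pack's -y: same meaning.
- charger: Black fixed charger, 200 (x) x 100 (y) mm. Origin: centre of its underside on the bench. Two wells 45 mm either way along its x, floor 12 mm, grey rim tops 43.5 mm above the bench. A pack stands in each, axes as the charger's, either pack in either well, 1.5 mm play all round; hooks under the lips at the y ends. More than 30 N between pack and charger breaks it.
- bay_mouth (a point): Centre that the mouth of the battery bay (grey block, blue rim, 54 x 78 mm) would have at the -y end of its slots on the white unit; height of the rim's top, 53.5 mm above the bench; unit's axes, z up. The real mouth is clamped 6 to 30 mm farther along +y, never here (exact along x). Mouth 39 (x) x 53 (y) mm: 1.5 mm play round a pack; lead-in 1 mm at the y ends, 2 mm at the x sides.
- bay_floor (a point): Bay's floor straight below bay_mouth, 33.5 mm under the rim (same y shift). A sprung contact plate stands 10 mm above the floor: 1.7 N at first touch, 8.7 N pressed flat. Press the pack to within 3.5 mm of the floor, pack y along bay y either way round, and free tabs spring out under the 8 mm lips; it then rests 3.5 mm up. More than 30 N between pack and unit breaks it.
- unit: White handpiece control unit, fixed, 200 (x) x 170 (y) mm base, origin at the centre of its underside. The bay is on its -x half, 45 mm from the origin, clamped up to 12 mm either side of the middle; a console with screen and knob, up to 84 mm high, fills its +x half from 57 mm beyond the bay's centre.
- other_mid (a point): The other battery pack, same shape, orange tabs, still charging in the charger's other well, 90 mm away: leave it. Point as for pack_mid.
- wax_center (a point): Small jar with a red cap on the bench between charger and unit, 34 mm across, 45 mm high; point half-way up. Leave it.
Not all that is in view belongs to the job. What is shaped like the part that bears pack_mid but purple is not meant. Leave any yellow look-alike of the charger alone.

How it is judged:
On the way, in this order (a step that is already met when the one before it is completed fails the run):
1. both green tabs are pinched in together while the pack is still in the charger (value of joint each of pack_tab_a, pack_tab_b above 0.0045 m and z of pack_mid in the frame of charger below 0.095 m), for 0.05 s.
2. the pack is drawn right out of the charger (z of pack_mid in the frame of charger above 0.115 m and contact force between pack and charger below 0.1 N), for 0.1 s.
At the end, for the whole second after the job is handed in: The green-tabbed pack stands upright (within 6 degrees) in the unit's bay, latched: its pack_mid point no more than 38.5 mm above the rim plane, within 6 mm in x of bay_mouth and 3 to 33 mm from it along +y, both tabs sprung out (under 2.5 mm pinched), at rest and released (z of pack_mid in the frame of bay_mouth below 0.0385 m and x of pack_mid in the frame of bay_mouth between -0.006 and 0.006 m and y of pack_mid in the frame of bay_mouth between 0.003 and 0.033 m and angle between pack_mid's own z axis and vertical below 0.1 rad and value of joint each of pack_tab_a, pack_tab_b below 0.0025 m and linear speed of pack below 0.02 m/s); the robot touches nothing.
It fails at once if the pack is forced against the charger with more than 30 N (contact force between pack and charger above 30 N).
It fails at once if the pack is forced against the unit with more than 30 N (contact force between pack and unit above 30 N).
It fails at once if the orange-tabbed pack is moved by more than 10 mm (distance of other_mid from where it was at the start of the episode above 0.01 m).
It fails at once if the small red-capped jar is moved by more than 30 mm (distance of wax_center from where it was at the start of the episode above 0.03 m).
It also fails if it takes over 72 s, if anything falls off the work surface, if the arm or the gripper's body presses on something with over 40 N, if the wrist force passes 120 N, or if a joint passes its speed limit or range.

## Working session

There is one attempt and no reset: what is moved stays moved. The work goes in short steps, Python scripts to look and compute and a tool call to move; the robot and the scene stay as the last step left them, time stands still between calls to the robot, and variables do not carry over. Pictures are saved under pics/ and viewed, about 8 in all and at most 12, crops included, and the job is handed in when it is done.

Besides the shell and the picture viewer there is one more tool, called by a JSON object that holds its "api" and its "payload", one argument or row to a line. apply_moves: Moves the arm, as the interface text tells. Its arguments: {"type":"object","properties":{"deltas":{"type":"array"},"squeeze":{"type":"number"}},"required":["deltas"]}

```bash
mkdir -p pics; ls; python3 - <<'E'
from plant import *
import cv2,numpy as np
for n in ["scene","top"]:
    cv2.imwrite(f"pics/{n}0.png",cv2.cvtColor(capture(n),cv2.COLOR_RGB2BGR))
    c=get_calibration(n); print(n,{k:np.round(v,4).tolist() for k,v in c.items()})
o=get_obs(); print({k:np.round(v,4).tolist() for k,v in o.items()})
a=cv2.imread("pics/scene0.png");b=cv2.imread("pics/top0.png")
E
```

```text
pics
scene {'camera_matrix': [[373.4872, 0.0, 255.917], [0.0, 373.4872, 190.1547], [0.0, 0.0, 1.0]], 'R': [[0.8019, 0.5971, -0.0199], [0.3945, -0.5542, -0.7329], [-0.4487, 0.5799, -0.68]], 't': [-0.3344, -0.112, 1.091]}
top {'camera_matrix': [[350.2921, 0.0, 258.6843], [0.0, 350.2921, 192.8081], [0.0, 0.0, 1.0]], 'R': [[0.0151, -0.9999, -0.0062], [-0.9868, -0.0139, -0.1612], [0.1611, 0.0086, -0.9869]], 't': [0.0016, 0.4643, 0.6951]}
{'time_s': 0.1, 'joint_pos': [1.5742, 0.5018, -0.4268, 1.5513, 0.2208, 1.1383, -0.2103], 'qvel': [0.0002, -0.0018, -0.0011, -0.0028, 0.001, 0.0001, -0.0004], 'tau': [-0.0109, -56.7873, -5.8385, -27.991, -0.0691, 0.0243, 0.0], 'ee_pos': [0.1668, -0.6276, 0.2258], 'eef_rot': [0.9916, 0.1296, -0.0001, -0.0009], 'contact_force': [-0.1415, -0.7255, 0.7731], 'wrist_torque': [0.0462, 0.0259, 0.0316], 'gripper_width': 1.0008}
```

View pics/scene0.png

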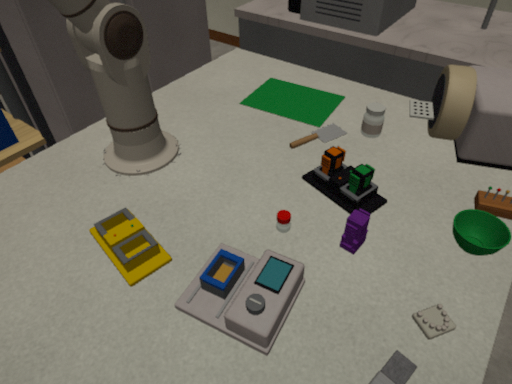

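View pics/top0.png

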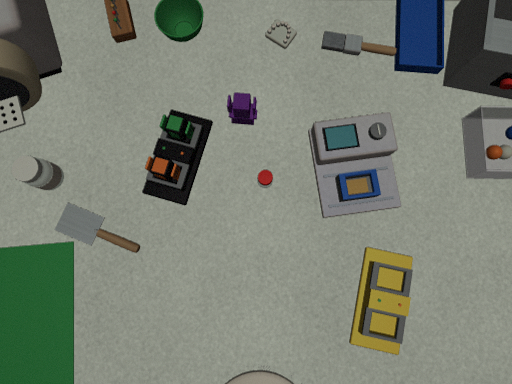

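The scene shows the black charger with the green pack (top view 177,127) and the orange pack (163,168). The purple look-alike is at (242,108), the yellow charger at (384,300), and the white unit with its blue-rimmed bay at (358,185). The jar is at (265,178). The pack I want is the green-tabbed one in the black charger. I'll confirm that in an enlarged crop.

```bash
python3 - <<'E'
import cv2,numpy as np
b=cv2.imread("pics/top0.png")
def crop(x,y,w,h,s):
    return cv2.resize(b[y:y+h,x:x+w],None,fx=s,fy=s,interpolation=cv2.INTER_CUBIC)
A=crop(135,100,100,110,5.4)[:594]; 
B=crop(305,105,100,110,5.4)
A=crop(138,104,80,104,5); B=crop(308,107,80+16,104,5)[:, :480]
out=np.hstack([cv2.resize(A,(400,520)),cv2.resize(crop(308,107,96,124.8.__int__(),4.1),(394,520))[:,:394]])
print(out.shape)
cv2.imwrite("pics/crop1.png",out)
E
```

```text
(520, 794, 3)
```

View pics/crop1.png

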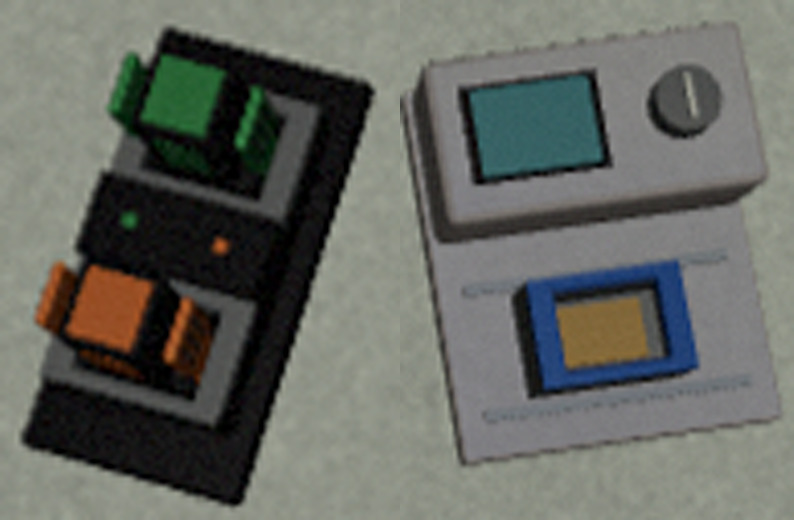

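The crop confirms it: the green-tabbed pack (green patch on top) is in the black charger's upper well, and the orange one is in the lower well. The bay rim is at crop corners (527,283), (680,262), (697,366), (545,390).

```bash
cat > h.py <<'E'
from plant import *
import cv2,numpy as np
def back(n,uv,z,c=None):
    c=c or get_calibration(n); K,R,t=[np.array(c[k]) for k in("camera_matrix","R","t")]
    uv=np.atleast_2d(uv).astype(float); d=(R.T@np.linalg.inv(K)@np.c_[uv,np.ones(len(uv))].T).T
    C=-R.T@t; return C+d*((z-C[2])/d[:,2])[:,None]
def proj(c,X):
    K,R,t=[np.array(c[k]) for k in("camera_matrix","R","t")]
    p=(K@(R@np.atleast_2d(X).T+t[:,None])).T; return p[:,:2]/p[:,2:]
E
python3 - <<'E'
from h import *
np.set_printoptions(precision=4,suppress=True)
L=lambda p:np.array(p)/5+[138,104]-0.4
Rr=lambda p:np.array(p)/[4.104,4.194]-[400/4.104,0]+[308,107]-0.4
def show(n,uv,z):
    P=back("top",uv,z)[:,:2]; print(n,P.tolist(),'c',P.mean(0),'edges',np.linalg.norm(np.roll(P,-1,0)-P,axis=1),
     'yaw', [round(float(np.degrees(np.arctan2(*(d[::-1])))),1) for d in np.roll(P,-1,0)-P])
show('charger',L([[168,28],[373,90],[240,503],[25,442]]),0.012)
show('patch',L([[152,55],[228,62],[213,137],[140,128]]),0.098)
show('opatch',L([[85,265],[157,275],[143,348],[68,338]]),0.098)
show('bay',Rr([[527,283],[680,262],[697,366],[545,390]]),0.0535)
show('hole',Rr([[552,295],[654,285],[670,352],[566,370]]),0.0535)
show('unit',Rr([[403,98],[737,25],[780,415],[463,463]]),0.01)
print('jar',back("top",[265,178],0.045))
E
```

```text
charger [[0.6568391078220404, 0.20898128041459643], [0.62869625574653, 0.1152723521987839], [0.44126840550188784, 0.16588031374343465], [0.46661242627091304, 0.260668542098495]] c [0.5484 0.1877] edges [0.0978 0.1941 0.0981 0.1971] yaw [-106.7, 164.9, 75.0, -15.2]
patch [[0.6097403018708217, 0.19098029266588448], [0.6071942179054872, 0.1604960310907512], [0.575971493475878, 0.16487939800886017], [0.5793109288167388, 0.194008140639297]] c [0.5931 0.1776] edges [0.0306 0.0315 0.0293 0.0306] yaw [-94.8, 172.0, 83.5, -5.7]
opatch [[0.5231648194722995, 0.21229220489714692], [0.5195241398309614, 0.18388415619276144], [0.490332491064297, 0.18767421255144268], [0.4938970664179421, 0.2170590945360258]] c [0.5067 0.2002] edges [0.0286 0.0294 0.0296 0.0297] yaw [-97.3, 172.6, 83.1, -9.3]
bay [[0.5030619667671757, -0.15575893965000545], [0.5146923814909775, -0.23283696769277576], [0.462930722070788, -0.23926796252027924], [0.45005542293740924, -0.16353314469486427]] c [ 0.4827 -0.1978] edges [0.078  0.0522 0.0768 0.0536] yaw [-81.4, -172.9, 99.6, 8.3]
hole [[0.49721300676044555, -0.16814723315571192], [0.5029351001445046, -0.21937126611816365], [0.46965552671699595, -0.2261310394278677], [0.4600383644625382, -0.17419103173712067]] c [ 0.4825 -0.197 ] edges [0.0515 0.034  0.0528 0.0377] yaw [-83.6, -168.5, 100.5, 9.2]
unit [[0.6126084687214325, -0.1002012681624903], [0.6558800204046893, -0.2835124072328604], [0.445226234813858, -0.296535437503421], [0.4181025228496043, -0.13003687276058587]] c [ 0.533  -0.2026] edges [0.1883 0.2111 0.1687 0.1968] yaw [-76.7, -176.5, 99.3, 8.7]
jar [[ 0.4945 -0.0044  0.045 ]]
```

```bash
cat >> h.py <<'E'
from scipy.spatial.transform import Rotation as Ro
def shift(xyz,yaw):
    "tool shift + turn to put the TCP at xyz, tool down with tool x at world yaw (deg)"
    o=get_obs(); R0=Ro.from_quat(o["eef_rot"]); a=np.radians(yaw)
    T=np.array([[np.cos(a),np.sin(a),0],[np.sin(a),-np.cos(a),0],[0,0,-1]]).T
    T=np.c_[[np.cos(a),np.sin(a),0],[np.sin(a),-np.cos(a),0],[0,0,-1]]
    print('shift',np.round(R0.inv().apply(np.array(xyz)-o["ee_pos"]),4),'turn',np.round((R0.inv()*Ro.from_matrix(T)).as_rotvec(degrees=True),2))
def st():
    o=get_obs(); x=Ro.from_quat(o["eef_rot"]).as_matrix()
    print('t',round(o["time_s"],2),'p',np.round(o["ee_pos"],4),'yaw',round(float(np.degrees(np.arctan2(x[1,0],x[0,0]))),2),'zax',np.round(x[:,2],4),'F',np.round(o["contact_force"],2),'w',round(float(o["gripper_width"]),4),'M',np.round(o["wrist_torque"],2))
E
python3 - <<'E'
from h import *
st(); shift([0.44,-0.19,0.26],8.5)
c=get_calibration("wrist");R=np.array(c["R"]);print(c["camera_matrix"],-R.T@np.array(c["t"]),R)
E
```

```text
t 0.1 p [ 0.1668 -0.6276  0.2258] yaw 14.89 zax [-4.0e-04  1.7e-03 -1.0e+00] F [-0.14 -0.73  0.77] w 1.0008 M [0.05 0.03 0.03]
shift [ 0.3765 -0.3528 -0.0336] turn [-0.1   0.    6.39]
[[333.82517933   0.         251.66476557]
 [  0.         333.82517933 193.0239172 ]
 [  0.           0.           1.        ]] [ 0.24688497 -0.60691029  0.38394644] [[ 0.25640298 -0.96656927 -0.00116933]
 [-0.91981502 -0.24437177  0.30695727]
 [-0.29698122 -0.07762919 -0.95172258]]
```

{"api": "apply_moves", "payload": {
  "deltas": [0,0.376,-0.353,-0.034,0,0,6.4,0,0.376,-0.353,-0.034,0,0,6.4,0,0.376,-0.353,-0.034,0,0,6.4,0,0.376,-0.353,-0.034,0,0,6.4,0,0.376,-0.353,-0.034,0,0,6.4,0,0.376,-0.353,-0.034,0,0,6.4,0,0.376,-0.353,-0.034,0,0,6.4,0,0.376,-0.353,-0.034,0,0,6.4,0,0.376,-0.353,-0.034,0,0,6.4,0,0.376,-0.353,-0.034,0,0,6.4,0,0.376,-0.353,-0.034,0,0,6.4,0,0.376,-0.353,-0.034,0,0,6.4],
  "squeeze": 20
}}

```text
time_s: 1.6
ee_pos: [0.4385, -0.1914, 0.2601]
eef_rot: [0.997, 0.073, -0.001, -0.001]
contact_force: [-0.5, 0.7, 0.3]
gripper_width: 1.0
```

```bash
python3 - <<'E'
from h import *
st(); c=get_calibration("wrist"); im=capture("wrist"); np.savez("w1.npz",**{k:np.array(v) for k,v in c.items()})
im=cv2.cvtColor(im,cv2.COLOR_RGB2BGR); cv2.imwrite("pics/w1.png",im)
p=proj(c,[[0.4827,-0.1978,0.0535]])[0].astype(int);print(p)
st(); shift([0.56,0.185,0.26],-15)
cv2.imwrite("pics/w1c.png",cv2.resize(im,(768,576),interpolation=cv2.INTER_CUBIC))
E
```

```text
t 1.6 p [ 0.4385 -0.1914  0.2601] yaw 8.33 zax [-0.0012  0.0017 -1.    ] F [-0.47  0.68  0.29] w 0.9997 M [-0.02  0.   -0.04]
[263 124]
t 1.65 p [ 0.4387 -0.1912  0.2602] yaw 8.33 zax [-0.001   0.0017 -1.    ] F [ 0.75 -0.16 -0.64] w 0.9968 M [0.   0.01 0.01]
shift [ 0.1746 -0.3547  0.0007] turn [-0.09  0.06 23.33]
```

View pics/w1c.png

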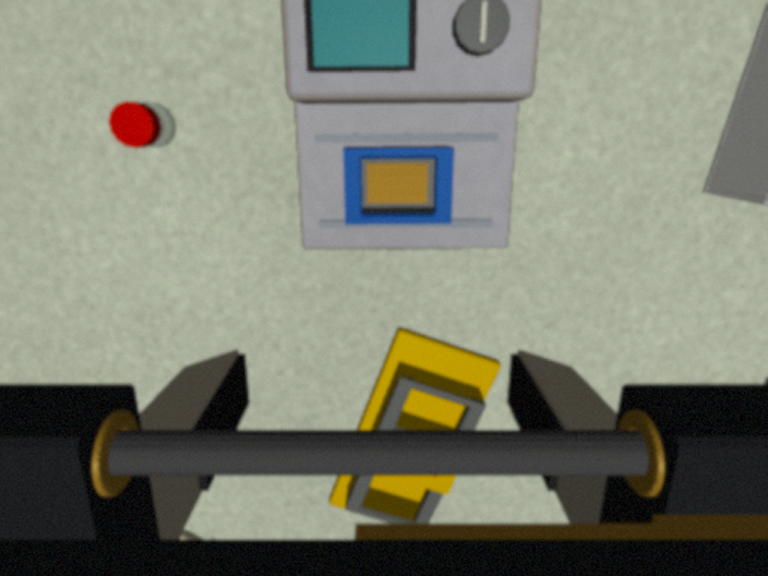

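The wrist view shows the bay rim at (345,147), (453,147), (452,224), (345,223) and its hole at (362,157)–(436,212), all in 1.5x pixels. They line up with the tool axes. Next, the charger.

{"api": "apply_moves", "payload": {
  "deltas": [0,0.175,-0.355,0,0,0,23.3,0,0.175,-0.355,0,0,0,23.3,0,0.175,-0.355,0,0,0,23.3,0,0.175,-0.355,0,0,0,23.3,0,0.175,-0.355,0,0,0,23.3,0,0.175,-0.355,0,0,0,23.3,0,0.175,-0.355,0,0,0,23.3,0,0.175,-0.355,0,0,0,23.3,0,0.175,-0.355,0,0,0,23.3,0,0.175,-0.355,0,0,0,23.3]
}}

```text
time_s: 2.9
ee_pos: [0.5606, 0.183, 0.2605]
eef_rot: [0.991, -0.132, -0.001, -0.0]
contact_force: [-0.4, 0.3, -0.3]
gripper_width: 1.002
```

```bash
python3 - <<'E'
from h import *
np.set_printoptions(precision=4,suppress=True)
c1=dict(np.load("w1.npz"))
for n,q in [('rim',[[345,147],[453,147],[452,224],[345,223]]),('hole',[[361.5,157],[436,157],[436,213],[361,213]])]:
    P=back("",np.array(q)/1.5-0.2,0.0535,c1)[:,:2]; e=np.roll(P,-1,0)-P
    print(n,P.mean(0),np.linalg.norm(e,axis=1),np.degrees(np.arctan2(e[:,1],e[:,0])))
st(); c=get_calibration("wrist"); im=capture("wrist"); np.savez("w2.npz",**{k:np.array(v) for k,v in c.items()})
im=cv2.cvtColor(im,cv2.COLOR_RGB2BGR); cv2.imwrite("pics/w2.png",im)
p=proj(c,[[0.593,0.178,0.09]])[0].astype(int);print(p)
x0=max(0,p[0]-100);y0=max(0,p[1]-80)
cv2.imwrite("pics/w2c.png",cv2.resize(im[y0:y0+150,x0:x0+200],None,fx=4,fy=4,interpolation=cv2.INTER_CUBIC));print(x0,y0)
E
```

```text
rim [ 0.4834 -0.2002] [0.0757 0.0544 0.0785 0.0537] [ -81.7054 -169.8334   97.7658    7.1369]
hole [ 0.4839 -0.2001] [0.0525 0.0395 0.0547 0.0395] [ -81.704  -169.659    98.3039    7.1896]
t 2.9 p [0.5606 0.183  0.2605] yaw -15.14 zax [-0.0013  0.0004 -1.    ] F [-0.43  0.26 -0.35] w 1.0017 M [0.04 0.01 0.04]
[247 139]
147 59
```

View pics/w2c.png

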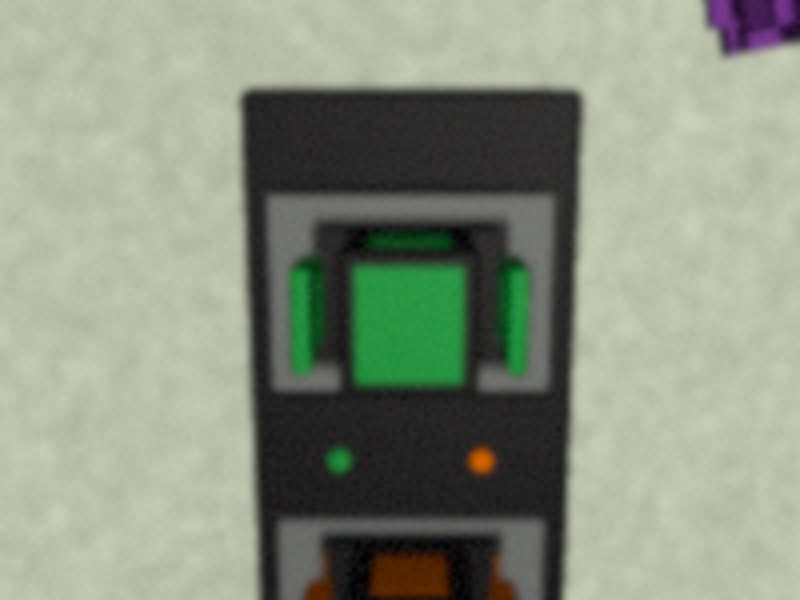

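The crop shows the green pack square to the tool. The patch is at (353,264)–(467,388), and the tabs' outer edges are at columns 291 and 528.

```bash
python3 - <<'E'
from h import *
np.set_printoptions(precision=4,suppress=True)
c=dict(np.load("w2.npz"))
for n,q,z in [('patch',[[353,264],[467,264],[466,387],[352,388]],.098),('tabs',[[291,265],[528,265],[524,375],[295,375]],.094),('rim',[[266,195],[555,195],[550,391],[272,391]],.0435),('chtop',[[245,92],[580,92],[580,93],[245,93]],.012)]:
    P=back("",np.array(q)/4-.4+[147,59],z,c)[:,:2]; e=np.roll(P,-1,0)-P
    print(n,P.mean(0),np.linalg.norm(e,axis=1),np.degrees(np.arctan2(e[:,1],e[:,0])))
st(); shift([0.592,0.177,0.2],-15.0); shift([0.592,0.177,0.059],-15.0)
E
```

```text
patch [0.5927 0.1761] [0.027  0.0295 0.0278 0.0298] [-105.1789  164.969    75.3285  -16.5334]
tabs [0.5934 0.1759] [0.0568 0.0267 0.0563 0.0267] [-105.1789  164.1344   74.819   -14.771 ]
rim [0.5928 0.1761] [0.0788 0.0542 0.0792 0.0542] [-105.1777  165.0983   74.8187  -15.4073]
chtop [0.6447 0.1616] [0.0967 0.0003 0.0968 0.0003] [-105.1759  166.934    74.8241  -17.4908]
t 2.95 p [0.5606 0.1831 0.2607] yaw -15.14 zax [-0.0009  0.0005 -1.    ] F [ 0.53  0.66 -0.55] w 0.9991 M [0.04 0.05 0.05]
shift [ 0.0319 -0.0022  0.0606] turn [-0.02  0.06 -0.14]
shift [ 0.0321 -0.0022  0.2016] turn [-0.02  0.06 -0.14]
```

{"api": "apply_moves", "payload": {
  "deltas": [0,0.033,-0.002,0.03,0,0,0,0,0.033,-0.002,0.06,0,0,0,0,0.033,-0.002,0.1,0,0,0,0,0.033,-0.002,0.14,0,0,0,0,0.033,-0.002,0.17,0,0,0,0,0.033,-0.002,0.19,0,0,0,0,0.033,-0.002,0.201,0,0,0,0,0.033,-0.002,0.201,0,0,0,0,0.033,-0.002,0.201,0,0,0],
  "squeeze": 20
}}

```text
time_s: 4.08
ee_pos: [0.5937, 0.177, 0.0608]
eef_rot: [0.991, -0.132, 0.0, -0.001]
contact_force: [0.4, 0.3, 0.3]
gripper_width: 1.002
```

```bash
python3 - <<'E'
from h import *
st(); shift([0.5929,0.1761,0.059],-15.1)
E
```

```text
t 4.08 p [0.5937 0.177  0.0608] yaw -15.14 zax [ 0.001   0.0011 -1.    ] F [0.44 0.3  0.26] w 1.0023 M [0.03 0.01 0.04]
shift [-0.0006  0.0011  0.0018] turn [-0.08 -0.04 -0.04]
```

{"api": "apply_moves", "payload": {
  "deltas": [60,-0.001,0.001,0.002,0,0,0,90,-0.001,0.001,0.002,0,0,0,110,-0.001,0.001,0.002,0,0,0,130,-0.001,0.001,0.002,0,0,0,160,-0.001,0.001,0.002,0,0,0,160,-0.001,0.001,0.002,0,0,0,160,-0.001,0.001,0.002,0,0,0,160,-0.001,0.001,0.002,0,0,0],
  "squeeze": 18
}}

```text
time_s: 5.08
ee_pos: [0.5927, 0.1766, 0.0592]
eef_rot: [0.991, -0.132, 0.001, -0.001]
contact_force: [-1.0, 0.8, 5.5]
gripper_width: 0.482
```

```bash
python3 - <<'E'
from h import *
st()
E
```

```text
t 5.08 p [0.5927 0.1766 0.0592] yaw -15.13 zax [ 0.0015  0.0014 -1.    ] F [-0.96  0.84  5.46] w 0.482 M [ 0.01  0.23 -0.03]
```

{"api": "apply_moves", "payload": {
  "deltas": [160,0,0,-0.005,0,0,0,160,0,0,-0.012,0,0,0,160,0,0,-0.02,0,0,0,160,0,0,-0.03,0,0,0,160,0,0,-0.04,0,0,0,160,0,0,-0.06,0,0,0,160,0,0,-0.08,0,0,0,160,0,0,-0.1,0,0,0,160,0,0,-0.12,0,0,0,160,0,0,-0.12,0,0,0]
}}

```text
time_s: 6.32
ee_pos: [0.594, 0.177, 0.1817]
eef_rot: [0.991, -0.132, 0.003, -0.002]
contact_force: [0.4, -0.5, -2.2]
gripper_width: 0.48
```

```bash
python3 - <<'E'
from h import *
st(); shift([0.4836,-0.2000,0.179],8.2)
c=get_calibration("wrist"); im=capture("wrist"); np.savez("w3.npz",**{k:np.array(v) for k,v in c.items()})
im=cv2.cvtColor(im,cv2.COLOR_RGB2BGR); cv2.imwrite("pics/w3.png",im)
E
```

```text
t 6.33 p [0.594  0.177  0.1817] yaw -15.14 zax [ 0.0056  0.0024 -1.    ] F [ 0.37 -0.47 -2.18] w 0.4798 M [ 0.08  0.   -0.04]
shift [-0.0081  0.3927  0.0011] turn [ -0.16  -0.31 -23.34]
```

View pics/w3.png

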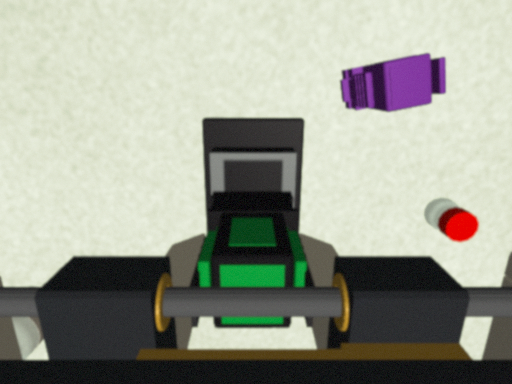

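The pack is clear of the charger and held symmetrically between the fingers: green patch at about (222–286, 265), charger well empty behind it, jar at (458,225) undisturbed. I'll carry it over the bay.

{"api": "apply_moves", "payload": {
  "deltas": [160,-0.001,0.03,0,0,-0.3,-2,160,-0.002,0.075,0,-0.2,-0.3,-5,160,-0.003,0.12,0,-0.2,-0.3,-8,160,-0.004,0.165,0,-0.2,-0.3,-11,160,-0.005,0.21,0,-0.2,-0.3,-14,160,-0.006,0.255,0,-0.2,-0.3,-17,160,-0.007,0.3,0,-0.2,-0.3,-20,160,-0.008,0.345,0.001,-0.2,-0.3,-22,160,-0.008,0.38,0.001,-0.2,-0.3,-23.3,160,-0.008,0.393,0.001,-0.2,-0.3,-23.3,160,-0.008,0.393,0.001,-0.2,-0.3,-23.3,160,-0.008,0.393,0.001,-0.2,-0.3,-23.3]
}}

```text
time_s: 7.88
ee_pos: [0.4833, -0.1987, 0.1781]
eef_rot: [0.997, 0.072, -0.001, 0.0]
contact_force: [0.1, 0.7, -2.2]
gripper_width: 0.479
```

```bash
python3 - <<'E'
from h import *
st(); shift([0.4836,-0.2000,0.1145],8.2)
E
```

```text
t 7.88 p [ 0.4833 -0.1987  0.1781] yaw 8.29 zax [-1.8e-03 -3.0e-04 -1.0e+00] F [ 0.13  0.66 -2.16] w 0.4791 M [0.08 0.   0.03]
shift [0.0002 0.0013 0.0636] turn [0.   0.11 0.09]
```

{"api": "apply_moves", "payload": {
  "deltas": [160,0,0.001,0.02,0,0,0,160,0,0.001,0.045,0,0,0,160,0,0.001,0.06,0,0,0,160,0,0.001,0.064,0,0,0,160,0,0.001,0.064,0,0,0]
}}

```text
time_s: 8.5
ee_pos: [0.4838, -0.1993, 0.1144]
eef_rot: [0.997, 0.073, -0.001, 0.0]
contact_force: [0.7, 0.5, -3.3]
gripper_width: 0.483
```

```bash
python3 - <<'E'
from h import *
st(); c=get_calibration("wrist"); im=capture("wrist"); np.savez("w4.npz",**{k:np.array(v) for k,v in c.items()})
im=cv2.cvtColor(im,cv2.COLOR_RGB2BGR); cv2.imwrite("pics/w4.png",im)
A=cv2.resize(im[190:340,150:350],None,fx=4,fy=4,interpolation=cv2.INTER_CUBIC)
cv2.imwrite("pics/w4c.png",np.clip(A*1.6,0,255).astype(np.uint8))
E
```

```text
t 8.5 p [ 0.4838 -0.1993  0.1144] yaw 8.33 zax [-1.5e-03 -2.0e-04 -1.0e+00] F [ 0.71  0.45 -3.29] w 0.4833 M [0.05 0.02 0.01]
```

View pics/w4c.png

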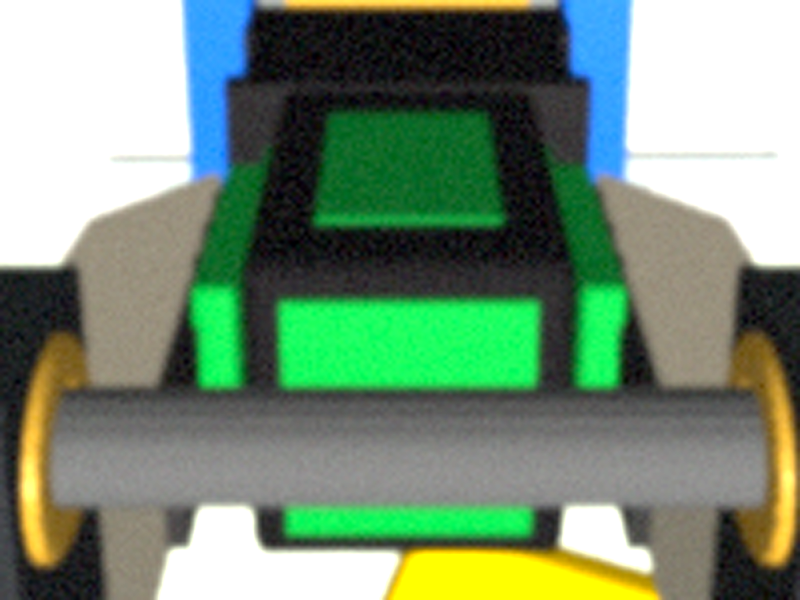

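Viewed: foot edges at 228 and 588 (mid 408), rim edges at 183 and 633 (mid 408). So y is centred to about 0.5 mm and yaw matches. I'll check x from the patch and the bay's visible far edges.

```bash
python3 - <<'E'
from h import *
np.set_printoptions(precision=4,suppress=True)
c=dict(np.load("w4.npz")); o=get_obs(); z=o["ee_pos"][2]+.039
P=back("",np.array([[278,298],[540,298],[533,538],[285,538]])/4-.4+[150,190],z,c)
print(P.mean(0)-o["ee_pos"],np.linalg.norm(np.roll(P,-1,0)-P,axis=1))
im=cv2.imread("pics/w4.png").astype(int)
# column profile through rim ahead of the pack (col 252): look for blue / gold transitions
for r in range(150,215,1): print(r,im[r,252].tolist(),im[r,202].tolist(),end=' | ')
hx=np.array([.4836,-.2000,.0535]); u=np.array([np.cos(np.radians(8.2)),np.sin(np.radians(8.2)),0])
print(proj(c,[hx+u*.0195,hx+u*.0270]))
E
```

```text
[-0.0001 -0.0002  0.039 ] [0.0263 0.029  0.0266 0.029 ]
150 [165, 166, 163] [172, 177, 173] | 151 [175, 171, 162] [170, 168, 162] | 152 [185, 177, 169] [183, 179, 170] | 153 [192, 185, 176] [194, 188, 178] | 154 [194, 185, 177] [194, 188, 180] | 155 [192, 186, 177] [193, 188, 180] | 156 [195, 189, 178] [194, 186, 178] | 157 [192, 186, 178] [194, 190, 181] | 158 [192, 193, 187] [195, 194, 188] | 159 [194, 197, 197] [195, 198, 195] | 160 [184, 189, 188] [185, 192, 190] | 161 [150, 152, 154] [164, 170, 170] | 162 [99, 104, 101] [124, 127, 127] | 163 [63, 64, 62] [84, 86, 86] | 164 [53, 55, 54] [62, 63, 63] | 165 [52, 54, 54] [52, 54, 50] | 166 [52, 54, 54] [53, 53, 49] | 167 [51, 52, 51] [53, 54, 52] | 168 [52, 54, 51] [55, 53, 51] | 169 [54, 53, 52] [55, 51, 50] | 170 [53, 53, 53] [62, 48, 38] | 171 [60, 50, 46] [75, 45, 30] | 172 [101, 64, 43] [97, 51, 14] | 173 [151, 85, 41] [139, 74, 32] | 174 [186, 103, 39] [173, 93, 35] | 175 [197, 108, 43] [190, 102, 39] | 176 [199, 110, 42] [197, 104, 37] | 177 [200, 110, 42] [197, 103, 35] | 178 [200, 111, 42] [198, 107, 41] | 179 [200, 108, 43
[... 549 characters left out ...]
 | 195 [0, 4, 2] [194, 102, 32] | 196 [10, 12, 4] [192, 101, 31] | 197 [3, 0, 7] [194, 102, 33] | 198 [13, 8, 13] [192, 102, 28] | 199 [13, 4, 6] [193, 102, 34] | 200 [17, 14, 15] [190, 99, 23] | 201 [7, 6, 7] [190, 102, 33] | 202 [9, 2, 1] [193, 103, 32] | 203 [13, 4, 10] [194, 101, 29] | 204 [25, 23, 24] [197, 103, 39] | 205 [12, 13, 15] [192, 101, 33] | 206 [6, 7, 12] [192, 100, 29] | 207 [3, 2, 5] [190, 101, 31] | 208 [11, 13, 15] [191, 102, 31] | 209 [11, 13, 14] [193, 100, 34] | 210 [23, 19, 21] [192, 99, 29] | 211 [23, 25, 29] [189, 96, 27] | 212 [18, 19, 23] [192, 101, 35] | 213 [19, 21, 19] [191, 100, 28] | 214 [21, 12, 11] [191, 100, 32] | [[252.0483 183.0264]
 [252.0724 172.3664]]
```

The x edges match the prediction: rim edge at row 172 and hole edge at row 183. The pack is also centred on the TCP. Now I'll lower it in small steps and watch the force.

{"api": "apply_moves", "payload": {
  "deltas": [160,0,0,0.005,0,0,0,160,0,0,0.01,0,0,0,160,0,0,0.013,0,0,0,160,0,0,0.015,0,0,0,160,0,0,0.017,0,0,0,160,0,0,0.018,0,0,0]
}}

```text
time_s: 9.3
ee_pos: [0.4839, -0.1995, 0.0966]
eef_rot: [0.997, 0.073, -0.001, 0.0]
contact_force: [0.1, -0.1, -1.8]
gripper_width: 0.478
```

{"api": "apply_moves", "payload": {
  "deltas": [160,0,0,0.003,0,0,0,160,0,0,0.006,0,0,0,160,0,0,0.009,0,0,0,160,0,0,0.012,0,0,0,160,0,0,0.015,0,0,0,160,0,0,0.015,0,0,0]
}}

```text
time_s: 10.05
ee_pos: [0.4837, -0.1994, 0.0813]
eef_rot: [0.997, 0.073, -0.001, 0.0]
contact_force: [-0.8, 0.4, -2.3]
gripper_width: 0.481
```

{"api": "apply_moves", "payload": {
  "deltas": [160,0,0,0.003,0,0,0,160,0,0,0.006,0,0,0,160,0,0,0.008,0,0,0,160,0,0,0.01,0,0,0,160,0,0,0.012,0,0,0,160,0,0,0.0125,0,0,0,160,0,0,0.0125,0,0,0]
}}

```text
time_s: 10.92
ee_pos: [0.4839, -0.1995, 0.069]
eef_rot: [0.997, 0.073, -0.001, 0.0]
contact_force: [-0.5, 0.9, 4.4]
gripper_width: 0.485
```

```bash
python3 - <<'E'
from h import *
st()
E
```

```text
t 10.93 p [ 0.4839 -0.1995  0.069 ] yaw 8.32 zax [-1.1e-03 -5.0e-04 -1.0e+00] F [-0.53  0.91  4.44] w 0.4854 M [ 0.09  0.27 -0.  ]
```

{"api": "apply_moves", "payload": {
  "deltas": [160,0,0,0.001,0,0,0,160,0,0,0.001,0,0,0,125,0,0,0.001,0,0,0,115,0,0,0.001,0,0,0,105,0,0,0.001,0,0,0,95,0,0,0.001,0,0,0,80,0,0,0.001,0,0,0,40,0,0,0.001,0,0,0,0,0,0,0.001,0,0,0,0,0,0,0.001,0,0,0,0,0,0,0.001,0,0,0,0,0,0,0.001,0,0,0]
}}

```text
time_s: 12.42
ee_pos: [0.4839, -0.1995, 0.068]
eef_rot: [0.997, 0.073, -0.001, 0.0]
contact_force: [0.4, -0.5, 0.8]
gripper_width: 0.998
```

```bash
python3 - <<'E'
from h import *
st()
E
```

```text
t 12.43 p [ 0.4839 -0.1995  0.068 ] yaw 8.32 zax [-1.1e-03 -5.0e-04 -1.0e+00] F [ 0.37 -0.46  0.81] w 0.9984 M [0.03 0.03 0.01]
```

{"api": "apply_moves", "payload": {
  "deltas": [0,0,0,-0.02,0,0,0,0,0,0,-0.06,0,0,0,0,0,0,-0.1,0,0,0,0,-0.01,0,-0.14,0,0,0,0,-0.03,0,-0.18,0,0,0,0,-0.045,0,-0.19,0,0,0,0,-0.045,0,-0.19,0,0,0,0,-0.045,0,-0.19,0,0,0]
}}

```text
time_s: 13.42
ee_pos: [0.4398, -0.2057, 0.2582]
eef_rot: [0.997, 0.073, -0.0, 0.0]
contact_force: [-0.1, 0.1, -0.4]
gripper_width: 1.001
```

```bash
python3 - <<'E'
from h import *
st(); c=get_calibration("wrist"); im=capture("wrist"); np.savez("w5.npz",**{k:np.array(v) for k,v in c.items()})
im=cv2.cvtColor(im,cv2.COLOR_RGB2BGR); cv2.imwrite("pics/w5.png",im)
A=cv2.resize(im[60:190,200:320],(480,520),interpolation=cv2.INTER_CUBIC)
s=cv2.cvtColor(capture("scene"),cv2.COLOR_RGB2BGR); cv2.imwrite("pics/s5.png",s)
B=cv2.resize(s[230:340,180:247],(317,520),interpolation=cv2.INTER_CUBIC)
cv2.imwrite("pics/c5.png",np.hstack([A,B]))
E
```

```text
t 13.43 p [ 0.4398 -0.2057  0.2582] yaw 8.33 zax [-8.e-04 -7.e-04 -1.e+00] F [-0.15  0.07 -0.39] w 1.0005 M [0.04 0.01 0.03]
```

View pics/c5.png

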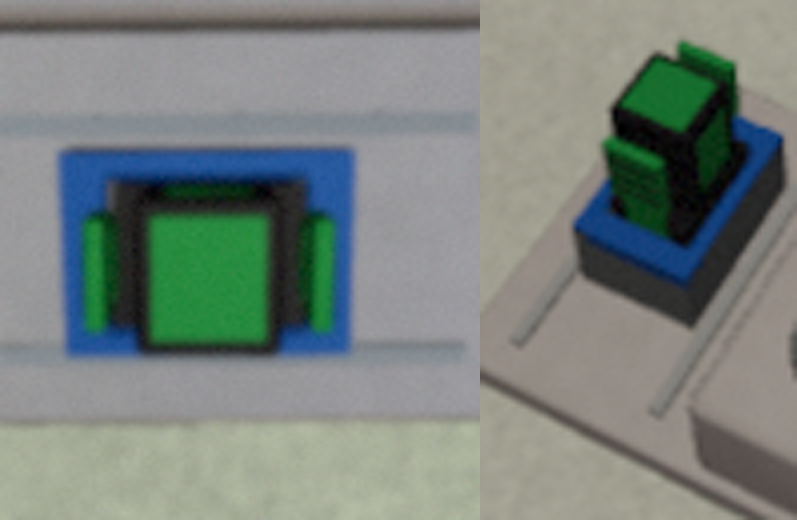

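The crops show the pack upright in the bay and free of the gripper. The tabs' outer edges are at columns 83 and 334 and the patch spans (148–272, 213–345). I'll check tab span and height numerically.

```bash
python3 - <<'E'
from h import *
c=dict(np.load("w5.npz"))
f=lambda q:np.array(q)/4-.4+[200,60]
P=back("",f([[83,217],[334,217],[332,330],[87,330]]),.0235+.082,c); print('tab span',np.linalg.norm(P[1]-P[0]),np.linalg.norm(P[2]-P[3]),P.mean(0))
for z in (.1095,.1145,.1195):
    P=back("",f([[148,213],[272,213],[270,345],[150,345]]),z,c); print(z,P.mean(0),np.linalg.norm(np.roll(P,-1,0)-P,axis=1))
# height by two views: scene patch corners
q=np.array([[657,58],[725,80],[683,130],[615,103]])-[480,0]; q=q*[67/317,110/520]-.4+[180,230]
for z in (.1095,.1145,.1195): print('scene',z,back("scene",q,z).mean(0))
E
```

```text
tab span 0.057021322171788395 0.05711037850521476 [ 0.48459986 -0.20001848  0.1055    ]
0.1095 [ 0.48382867 -0.20035032  0.1095    ] [0.02778238 0.02972641 0.02770836 0.02972333]
0.1145 [ 0.48444914 -0.20024741  0.1145    ] [0.02732955 0.0292419  0.02725674 0.02923887]
0.1195 [ 0.48506961 -0.2001445   0.1195    ] [0.02687672 0.02875739 0.02680513 0.0287544 ]
scene 0.1095 [ 0.48402861 -0.19741517  0.1095    ]
scene 0.1145 [ 0.48695105 -0.20015223  0.1145    ]
scene 0.1195 [ 0.48987349 -0.20288929  0.1195    ]
```

```bash
python3 -c "
from plant import *
print(job_done())"
```

```text
the job is handed in; nothing more can be done
None
```

I pinched the green-tabbed pack, drew it out of the charger and pressed it into the unit's bay, then let go and handed the job in. It took about 13.5 s of the 72 s allowed. The system reported no verdict.

**Forces:** The pack met no resistance at the bay mouth. Pressing it against the sprung contacts took about 7 N, well under the 30 N limit.

**Last checks:**
- **Tabs:** the outer faces measure 57 mm apart, the same as the 57 mm I measured with the tabs sprung in the charger, so both have sprung out.
- **Position:** the top of the pack matches the latched height of 109.5 mm above the bench. The pack stands upright, centred in the bay to under 1 mm in the wrist camera.
- **Release:** the gripper was open about 0.19 m above where it let go, with no contact force.

**Disagreement:** the top and scene cameras put points about 1.5 to 3 mm farther along y than the wrist camera. I trusted the wrist camera, and the free insertion bore that out.

**Not checked:** I did not measure the orange pack or the jar again at the end. The gripper stayed clear of both, and the jar was undisturbed in the picture taken after the pack came out.

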